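Make up two seed-testing kits

TASK

Make up two kits in the white pocket trays, one thing to a pocket, each standing upright on the pocket floor. The three-pocket tray gets the tall round bottle, the stand loupe and the moisture meter, with the loupe in the middle pocket; the two-pocket tray gets the wide jar and the small vial. Do not knock over any of these, and leave the square bottle and the lidded tub standing where they are.

Things in the scene. Friction and masses are not known exactly. Their poses are not given: they have to be found in the camera images.
- tray3: White three-pocket tray, fixed to the bench, 214 x 74 mm, 14 mm high. Three open square pockets in a row, 66 x 66 mm inside, centres at x = -70, 0 and +70 mm, y = 0 in its frame; the pocket floor is 3 mm above its underside, walls 4 mm thick, rim at 14 mm. Origin: centre of the underside, on the bench; x along the row, z up.
- tray2: White two-pocket tray, fixed to the bench, 144 x 74 mm, 14 mm high. Two open square pockets, 66 x 66 mm inside, centres at x = -35 and +35 mm, y = 0 in its frame; floor 3 mm above its underside, walls 4 mm thick, rim at 14 mm. Origin: centre of the underside, on the bench; x along the row, z up.
- tall_bottle: Tall slim round bottle, 34 mm diameter, 78 mm high, loose, standing upright. Clear plastic with brown seed inside and a white screw cap. Origin: centre of the underside, z up. Body 34 mm wide up to 59 mm, cap 33 mm wide from 62 mm up.
- wide_jar: Wide low round jar, 52 mm diameter, 45 mm high, loose, standing upright. Clear plastic with brown seed inside and a white screw cap. Origin: centre of the underside, z up. Body 52 mm wide up to 30 mm, cap 50 mm wide from 33 mm up.
- small_vial: Small round vial, 26 mm diameter, 50 mm high, loose, standing upright. Clear plastic with brown seed inside and a white screw cap. Origin: centre of the underside, z up. Body 26 mm wide up to 35 mm, cap 25 mm wide from 38 mm up.
- loupe: Stand loupe: black upright barrel of 36 mm diameter on a foot flange of 42 mm diameter and 6 mm height, 44 mm high in all, with a lens 28 mm wide in a thin steel ring on top; loose. Origin: centre of the underside, z up. 
- meter: Pocket moisture meter: grey upright block 46 x 30 mm, 48 mm high, with a greenish screen and a small round black button on top; loose. Origin: centre of the underside, z up. x along its 46 mm side, y along its 30 mm side.
- square_bottle: Square bottle, 34 x 34 mm, body 46 mm high and then a round white cap 22 mm wide up to 60 mm; clear with brown seed; loose; to be left alone. Origin: centre of the underside, z up. 
- tub: Low round white plastic tub with a lid, 48 mm diameter over the lid, 26 mm high, grey disc on the lid; loose; to be left alone. Origin: centre of the underside, z up. 

How it is judged:
At the end, for the whole second after the job is handed in: Loupe in the three-pocket tray's middle, tall bottle and meter in its ends; jar and vial one to a pocket of the other tray: each within 23 mm of the pocket centre along both tray axes, underside 1-7 mm above the tray's, tilt under 0.15 rad, at rest; square bottle and tub upright, moved under 25 mm (x of loupe in the frame of tray3 between -0.023 and 0.023 m and y of loupe in the frame of tray3 between -0.023 and 0.023 m and ((x of tall_bottle in the frame of tray3 between 0.047 and 0.093 m and y of tall_bottle in the frame of tray3 between -0.023 and 0.023 m and x of meter in the frame of tray3 between -0.093 and -0.047 m and y of meter in the frame of tray3 between -0.023 and 0.023 m) or (x of tall_bottle in the frame of tray3 between -0.093 and -0.047 m and y of tall_bottle in the frame of tray3 between -0.023 and 0.023 m and x of meter in the frame of tray3 between 0.047 and 0.093 m and y of meter in the frame of tray3 between -0.023 and 0.023 m)) and ((x of wide_jar in the frame of tray2 between 0.012 and 0.058 m and y of wide_jar in the frame of tray2 between -0.023 and 0.023 m and x of small_vial in the frame of tray2 between -0.058 and -0.012 m and y of small_vial in the frame of tray2 between -0.023 and 0.023 m) or (x of wide_jar in the frame of tray2 between -0.058 and -0.012 m and y of wide_jar in the frame of tray2 between -0.023 and 0.023 m and x of small_vial in the frame of tray2 between 0.012 and 0.058 m and y of small_vial in the frame of tray2 between -0.023 and 0.023 m)) and z of tall_bottle in the frame of tray3 between 0.001 and 0.007 m and angle between each of tall_bottle, loupe, meter, wide_jar, small_vial, square_bottle, tub's own z axis and vertical below 0.15 rad and linear speed of each of tall_bottle, loupe, meter, wide_jar, small_vial below 0.02 m/s and angular speed of each of tall_bottle, loupe, meter, wide_jar, small_vial below 0.2 rad/s and z of loupe in the frame of tray3 between 0.001 and 0.007 m and z of meter in the frame of tray3 between 0.001 and 0.007 m and z of wide_jar in the frame of tray2 between 0.001 and 0.007 m and z of small_vial in the frame of tray2 between 0.001 and 0.007 m and distance of each of square_bottle, tub from where it was at the start of the episode below 0.025 m); the robot touches nothing.
It fails at once if one of the kit things, the square bottle or the tub is knocked over (tilted more than 1 rad) (angle between any of tall_bottle, loupe, meter, wide_jar, small_vial, square_bottle, tub's own z axis and vertical above 1 rad).
It fails at once if the square bottle or the tub is moved more than 30 mm (distance of any of square_bottle, tub from where it was at the start of the episode above 0.03 m).
It also fails if it takes over 136 s, if anything falls off the work surface, if the arm or the gripper's body presses on something with over 40 N, if the wrist force passes 120 N, or if a joint passes its speed limit or range.

ROBOT

A 7-joint arm with a two-finger parallel gripper is mounted at the origin on the work surface. World frame = base frame: x ahead of the robot, y to its left, z up, the work surface at z = 0. Lengths are in m, angles in rad, forces in N, time in s.
With the tool pointing down it reaches from about 0.4 to 0.85 m from the base axis. Payload 4.5 kg.
Tool frame: the origin (TCP) lies at the very end of the fingers, on their centre line; the grasp point (between the pads) lies 19 mm behind it; z points along the fingers, y is the line along which they close (so a half turn about z gives the same grasp; the last joint's range is limited). The gripper opens to 85 mm and grips with 20 to 120 N. Pads are 22 mm wide; open, the fingers measure 114 mm over their backs; the gripper's body (76 mm by 85 mm) begins 54 mm behind the grasp point. The pads swing forward as they close: fully open they stand 13 mm farther back than shut.
Start: joints at [-1.168, 0.689, -0.195, 1.565, 0.157, 0.902, -0.215], TCP at [0.225, 0.583, 0.231] pointing down, gripper open.
Joint ranges: [-3.01, 3.01], [-0.46, 2.08], [-1.47, 1.51], [0.13, 2.56], [-1, 4.14], [0.04, 2.09], [-2.66, 2.66]. Speed limits (rad/s): [2.57, 2.57, 3.14, 3.14, 3.14, 3.14, 3.14].

INTERFACE

Orientations are given as a unit quaternion [x, y, z, w].
In Python, from rig import state, get_image, camera_params, hand_in gives the robot as it stands.
- The arm moves only by the tool apply_moves, never from a script. Its argument "deltas" is a list of rows, each an object of numbers: "tx", "ty", "tz": the shift along the tool's x, y, z in m; "roll": the turn about the tool's z in degrees; "jaw": the opening, from -1 (shut) to 1 (fully open). In form: [{"tx": .., "ty": .., "tz": .., "roll": .., "jaw": ..}, ...]. A call has 1 to 10 rows; each row shifts and turns the commanded pose from where the row before left it, along the tool's axes as they then stand; what a row does not reach is not made up. A row lasts 1/10 s, in which the tool goes at most 50 mm and 8.59 degrees, less where a joint would pass 70% of its speed; a pose out of reach is approached as far as the arm can. A call is refused whole if a number of a shift passes 0.05 or a number of a turn 8.59, either way. A call with a gripper value outside its range is refused whole. The fingers move at their own pace and stop on an object; "force" is the grip in N (left out, the last holds). Time passes only in rows, so rows that do not move let the fingers close. It gives the time, the measured TCP pose, the force, the opening and the grip force at its end, in the units of the state.
- state(): the state, without advancing time (a new reading comes with each control period).
- get_image(name): name is "side" or "top" or "wrist"; returns (picture, depth): 384x512x3 uint8, red, green, blue; 384x512 float32, m along the optical axis (not along the pixel's ray), 0 where there is no reading.
- camera_params(name): a dict with "fovy" (degrees; the focal length in pixels is half the picture's height over the tangent of half this angle, whatever the lens; pixels are square), "cx", "cy" (the principal point, pixels), "eye" and "orientation" of the camera in the world; the wrist camera has in their place "hand_eye" (4x4, takes a point from camera to tool coordinates, whose origin is the TCP and whose axes are the flange's). Camera axes: x right, y down, z forward; pixel columns grow to the right and rows downward; lengths in m; the calibration is good to about 2 mm. A picture is of the moment at which its call begins: read the wrist's pose just before it. camera_params takes no time and is no camera call.
- hand_in(): hands the job in; it is judged then, once.
The state is a dict: "time_s": time; "qpos": joint angles; "joint_vel": joint speeds; "effort": joint torques, N m; "tool_pos": TCP position; "orientation": TCP orientation; "wrist_force": force on the tool from outside, world axes, zero at the start; "ft_torque": the same for the moment, N m; "opening": opening from 0.0 (shut) to 1.0 (fully open); "finger_force": force on a finger pad.
Only numpy, scipy, OpenCV 4.12 (cv2) and the standard library are available. Lean on these libraries where they do the work, as an engineer would, in place of code of your own. Each camera call takes 0.05 s, during which the arm holds its last target. There are 200 camera calls.

## Working session

There is one attempt and no reset: what is moved stays moved. The work goes in short steps, Python scripts to look and compute and a tool call to move; the robot and the scene stay as the last step left them, time stands still between calls to the robot, and variables do not carry over. Pictures are saved under pics/ and viewed, at most 14 in all, crops included, and the job is handed in when it is done.

Besides the shell and the picture viewer there is one more tool, called after "Request:" in YAML: its name, and indented under it one key for each argument. apply_moves: Moves the arm, as the interface text tells. Its arguments: {"type":"object","properties":{"deltas":{"type":"array","items":{"type":"object","properties":{"tx":{"type":"number"},"ty":{"type":"number"},"tz":{"type":"number"},"roll":{"type":"number"},"jaw":{"type":"number"}}}},"force":{"type":"number"}},"required":["deltas"]}

```bash
mkdir -p pics; ls; cat > h.py <<'E'
import numpy as np, cv2
from rig import state, get_image, camera_params
from scipy.spatial.transform import Rotation as R
def snap(n,f=None):
    im,d=get_image(n)
    if f: cv2.imwrite(f,cv2.cvtColor(im,cv2.COLOR_RGB2BGR))
    return im,d
def cam(n,H=384):
    p=camera_params(n); f=H/2/np.tan(np.radians(p['fovy'])/2)
    return p,f
E
python3 - <<'E'
from h import *
print(state())
for n in ('side','top','wrist'):
    print(n,camera_params(n))
    im,d=snap(n,f'pics/{n}0.png'); np.savez(f'{n}0.npz',im=im,d=d)
    print(d.min(),d.max())
E
```

```text
pics
{'time_s': 0.0, 'qpos': array([-1.16819461,  0.68997541, -0.19453857,  1.56636838,  0.15728315,
        0.90245497, -0.21510604]), 'joint_vel': array([ 0.00111314,  0.00014063, -0.00232122,  0.00041513, -0.0017315 ,
       -0.00100007, -0.00157477]), 'effort': array([-4.03825306e-04, -5.39609957e+01, -1.26677636e+00, -1.58540565e+01,
        9.11836250e-03,  9.26675799e-03,  5.30280204e-06]), 'tool_pos': array([0.22510641, 0.58235986, 0.23048351]), 'orientation': array([ 1.83313329e-01,  9.83054118e-01, -8.99943462e-04, -1.17405387e-04]), 'wrist_force': array([-0.34761576, -0.96920991,  0.61213894]), 'ft_torque': array([-0.00182294,  0.02946864,  0.03210666]), 'finger_force': 0.0, 'opening': 1.001266379661239}
side {'fovy': 50.34532294704462, 'cx': 253.95988143414309, 'cy': 192.42157818833104, 'eye': array([ 0.06566084, -0.66283501,  0.55782044]), 'orientation': array([ 0.83278798, -0.27375075,  0.15822992, -0.45440951])}
0.0 3.3437839
top {'fovy': 53.18628067343503, 'cx': 252.6734526128561, 'cy': 188.94824703962695, 'eye': array([ 0.43288869, -0.02204974,  0.84258272]), 'orientation': array([ 0.70682821, -0.70218611,  0.06470695, -0.05604957])}
0.0 1.7904364
wrist {'fovy': 65.30287671646553, 'cx': 254.83963538156624, 'cy': 189.26369334805332, 'hand_eye': array([[-1.72688656e-04, -9.56210695e-01, -2.92679137e-01,
         7.38160277e-02],
       [ 9.99999526e-01, -4.45641150e-04,  8.65925265e-04,
         8.84845392e-04],
       [-9.58436867e-04, -2.92678849e-01,  9.56210318e-01,
        -1.43721332e-01],
       [ 0.00000000e+00,  0.00000000e+00,  0.00000000e+00,
         1.00000000e+00]])}
0.0 1.2140903
```

View pics/top0.png

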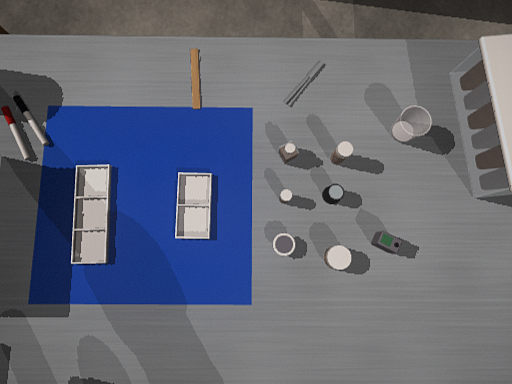

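View pics/side0.png

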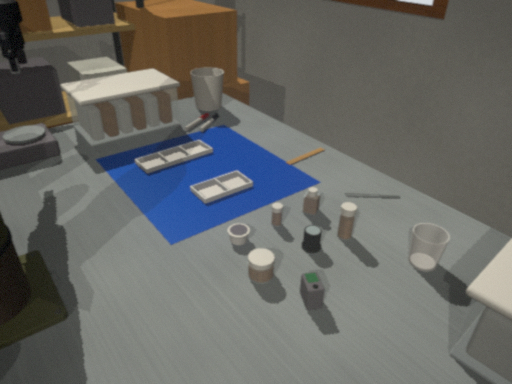

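The top view shows tray3 (~91,215), tray2 (~194,205), square bottle (288,151), tall bottle (344,149), vial (286,196), loupe (333,193), tub (284,244), jar (338,258) and meter (388,242). The side view agrees with this layout.

```bash
cat >> h.py <<'E'
def cast(n,uv,z):
    p,f=cam(n); M=R.from_quat(p['orientation']).as_matrix()
    uv=np.atleast_2d(uv).astype(float)
    r=np.c_[(uv[:,0]-p['cx'])/f,(uv[:,1]-p['cy'])/f,np.ones(len(uv))]@M.T
    return p['eye']+r*((z-p['eye'][2])/r[:,2])[:,None]
def cloud(n,d):
    p,f=cam(n); M=R.from_quat(p['orientation']).as_matrix()
    v,u=np.mgrid[:d.shape[0],:d.shape[1]]
    return np.stack([(u-p['cx'])/f*d,(v-p['cy'])/f*d,d],-1)@M.T+p['eye']
E
python3 - <<'E'
from h import *
print('tool x,y', R.from_quat(state()['orientation']).as_matrix().round(3).tolist())
for n in ('top','side'):
    z=np.load(n+'0.npz'); im,d=z['im'],z['d']; P=cloud(n,d)
    if n=='top': print('table z',np.median(P[150:320,255:430,2]))
    seeds=dict(sq=(288,151,.060),tall=(344,149,.078),vial=(286,196,.05),loupe=(333,193,.044),tub=(284,244,.026),jar=(338,258,.045),meter=(388,242,.048))
    ss=dict(sq=(313,193),tall=(348,209),vial=(277,207),loupe=(313,232),tub=(238,231),jar=(261,257),meter=(313,279))
    for k,(u,v,h) in seeds.items():
        if n=='side': u,v=ss[k]
        m=((np.abs(P[...,2]-h)<.005)&(d>0)).astype(np.uint8)
        w=np.zeros_like(m); w[v-22:v+22,u-22:u+22]=1; m*=w
        nn,lab,st,_=cv2.connectedComponentsWithStats(m)
        if nn<2: print(k,'none'); continue
        i=1+np.argmax(st[1:,4]); ys,xs=np.where(lab==i); pts=P[lab==i]
        (c,s,a)=cv2.minAreaRect((cast(n,np.c_[xs,ys],h)[:,:2]*1000).astype(np.float32))
        print(n,k,'n',len(xs),'cloud mean',pts.mean(0).round(4),'rect',np.round(c,1),np.round(s,1),round(a,1))
    # trays
    if n=='top':
      hsv=cv2.cvtColor(im,cv2.COLOR_RGB2HSV)
      m=((hsv[...,1]<90)&(P[...,2]<.03)&(d>0)).astype(np.uint8); m[:108]=0;m[300:]=0;m[:,:60]=0;m[:,245:]=0
      cs,_=cv2.findContours(m,cv2.RETR_EXTERNAL,cv2.CHAIN_APPROX_NONE)
      for c in cs:
        if cv2.contourArea(c)>1000:
          q=(cast('top',c[:,0,:],.014)[:,:2]*1000).astype(np.float32)
          print('tray',cv2.minAreaRect(q))
E
```

```text
tool x,y [[-0.933, 0.36, -0.0], [0.36, 0.933, -0.001], [-0.0, -0.001, -1.0]]
table z -4.80835186834061e-05
top sq n 84 cloud mean [ 0.6579 -0.1085  0.0595] rect [ 657.5 -108.6] [19.1 19.9] 89.5
top tall n 192 cloud mean [ 0.6521 -0.2208  0.0777] rect [ 652.4 -220.5] [30.6 32.1] 45.0
top vial n 109 cloud mean [ 0.559  -0.1008  0.0499] rect [ 559.1 -100.8] [23.7 22.6] 44.7
top loupe n 223 cloud mean [ 0.5667 -0.2057  0.0444] rect [ 566.7 -205.8] [32.2 34.4] 0.4
top tub n 394 cloud mean [ 0.4577 -0.0973  0.0261] rect [457.7 -97.5] [43.9 44.6] 0.3
top jar n 463 cloud mean [ 0.4311 -0.2089  0.0445] rect [ 431.3 -208.6] [46.5 47.8] 0.3
top meter n 324 cloud mean [ 0.4631 -0.3135  0.0477] rect [ 463.3 -313.3] [46.2 30. ] 63.7
tray ((540.4376831054688, 96.78411865234375), (75.10135650634766, 145.11578369140625), 89.42218017578125)
tray ((521.3829345703125, 316.651123046875), (215.19354248046875, 78.52934265136719), 1.9119396209716797)
side sq n 53 cloud mean [ 0.6554 -0.1106  0.0597] rect [ 655.6 -110.8] [27.1 18.4] 46.8
side tall n 136 cloud mean [ 0.6492 -0.2231  0.0779] rect [ 648.6 -223.3] [40.3 28.9] 41.3
side vial n 76 cloud mean [ 0.5565 -0.1034  0.0497] rect [ 555.5 -104.3] [31.4 23.9] 35.6
side loupe n 176 cloud mean [ 0.5639 -0.2085  0.0444] rect [ 564.6 -208.1] [41.2 32.8] 47.2
side tub n 271 cloud mean [ 0.4554 -0.0992  0.0268] rect [456.3 -97.8] [50.  47.2] 24.4
side jar n 417 cloud mean [ 0.4286 -0.2117  0.0452] rect [ 429.6 -210.7] [53.  47.2] 53.8
side meter n 357 cloud mean [ 0.4597 -0.3171  0.0481] rect [ 459.9 -316.7] [49.9 30.5] 64.0
```

The top view gives positions good to a few mm. I'll square the tool up to the world axes and head for the loupe.

Request:
apply_moves:
  deltas:
    - {"roll": -7,"jaw": 1}
    - {"roll": -7}
    - {"roll": -7}
    - {"tx": -0.019,"ty": -0.044}
    - {"tx": -0.019,"ty": -0.044}
    - {"tx": -0.019,"ty": -0.044}
    - {"tx": -0.019,"ty": -0.044}
    - {"tx": -0.019,"ty": -0.044}
    - {"tx": -0.019,"ty": -0.044}
    - {"tx": -0.019,"ty": -0.044}
  force: 40

```text
invalid input at $.deltas[0]: expected keys tx, ty, tz, roll, jaw
```

Request:
apply_moves:
  deltas:
    - {"tx": 0,"ty": 0,"tz": 0,"roll": -7,"jaw": 1}
    - {"tx": 0,"ty": 0,"tz": 0,"roll": -7,"jaw": 1}
    - {"tx": 0,"ty": 0,"tz": 0,"roll": -7,"jaw": 1}
    - {"tx": -0.019,"ty": -0.044,"tz": 0,"roll": 0,"jaw": 1}
    - {"tx": -0.019,"ty": -0.044,"tz": 0,"roll": 0,"jaw": 1}
    - {"tx": -0.019,"ty": -0.044,"tz": 0,"roll": 0,"jaw": 1}
    - {"tx": -0.019,"ty": -0.044,"tz": 0,"roll": 0,"jaw": 1}
    - {"tx": -0.019,"ty": -0.044,"tz": 0,"roll": 0,"jaw": 1}
    - {"tx": -0.019,"ty": -0.044,"tz": 0,"roll": 0,"jaw": 1}
    - {"tx": -0.019,"ty": -0.044,"tz": 0,"roll": 0,"jaw": 1}
  force: 40

```text
time_s: 1.15
tool_pos: [0.3581, 0.2728, 0.2313]
orientation: [0.001, 1.0, -0.0, 0.0]
wrist_force: [0.8, 0.2, -0.4]
opening: 0.999
finger_force: 0.0
```

Request:
apply_moves:
  deltas:
    - {"tx": -0.02,"ty": -0.045,"tz": 0,"roll": 0,"jaw": 1}
    - {"tx": -0.02,"ty": -0.045,"tz": 0,"roll": 0,"jaw": 1}
    - {"tx": -0.02,"ty": -0.045,"tz": 0,"roll": 0,"jaw": 1}
    - {"tx": -0.02,"ty": -0.045,"tz": 0,"roll": 0,"jaw": 1}
    - {"tx": -0.02,"ty": -0.045,"tz": 0,"roll": 0,"jaw": 1}
    - {"tx": -0.02,"ty": -0.045,"tz": 0,"roll": 0,"jaw": 1}
    - {"tx": -0.02,"ty": -0.045,"tz": 0,"roll": 0,"jaw": 1}
    - {"tx": -0.02,"ty": -0.045,"tz": 0,"roll": 0,"jaw": 1}
    - {"tx": -0.02,"ty": -0.045,"tz": 0,"roll": 0,"jaw": 1}
    - {"tx": 0,"ty": 0,"tz": 0,"roll": 0,"jaw": 1}

```text
time_s: 2.15
tool_pos: [0.5381, -0.14, 0.2306]
orientation: [0.007, 1.0, -0.002, 0.001]
wrist_force: [-0.7, -0.5, 0.4]
opening: 1.001
finger_force: 0.0
```

```bash
cat >> h.py <<'E'
def wcloud(d,s):
    p,f=cam('wrist'); T=np.array(p['hand_eye'])
    v,u=np.mgrid[:d.shape[0],:d.shape[1]]
    X=np.stack([(u-p['cx'])/f*d,(v-p['cy'])/f*d,d],-1)@T[:3,:3].T+T[:3,3]
    return X@R.from_quat(s['orientation']).as_matrix().T+s['tool_pos']
def tops(P,d,h,lo=.005,amin=150):
    m=((np.abs(P[...,2]-h)<lo)&(d>0)).astype(np.uint8)
    nn,lab,st,_=cv2.connectedComponentsWithStats(m)
    for i in range(1,nn):
        if st[i,4]>amin:
            c,s,a=cv2.minAreaRect((P[lab==i][:,:2]*1000).astype(np.float32)); print(h,st[i,4],np.round(c,1),np.round(s,1),round(a,1))
E
python3 - <<'E'
from h import *
s=state(); print(s['tool_pos'],s['qpos'].round(2))
im,d=snap('wrist','pics/w1.png'); P=wcloud(d,s)
for h in (.044,.05,.06,.078,.026): tops(P,d,h)
E
```

```text
[ 0.53808652 -0.13995942  0.23055557] [ 0.4   0.61 -0.38  1.77  0.31  0.81  1.42]
0.044 2018 [ 431.6 -209.2] [49.4 48.8] 2.8
0.044 498 [ 463.6 -314.1] [45.9 30.3] 63.7
0.044 745 [ 567.2 -206.2] [34.9 34.5] 89.7
0.044 443 [ 658.2 -109.2] [34.5 34.2] 29.1
0.05 1839 [ 431.6 -209.5] [48.7 48.7] 43.1
0.05 1317 [ 463.5 -314.5] [46.2 30.3] 64.1
0.05 380 [ 559.5 -101.4] [24.1 23.7] 0.6
0.05 600 [ 567.3 -206.7] [33.6 34.2] 12.0
0.05 405 [ 658.4 -108.9] [33.6 33.6] 27.9
0.06 266 [ 658.3 -108.9] [20.3 21.3] 89.3
0.06 160 [ 688.  -371.6] [42.6  8.8] 86.1
0.078 627 [ 652.3 -221.2] [31.8 31.9] 40.7
0.026 1528 [458.1 -97.4] [47.5 46.1] 88.7
0.026 163 [ 458.1 -303.3] [50.9 23.1] 29.2
0.026 153 [ 693.5 -367. ] [46.2 12.1] 74.2
```

View pics/w1.png

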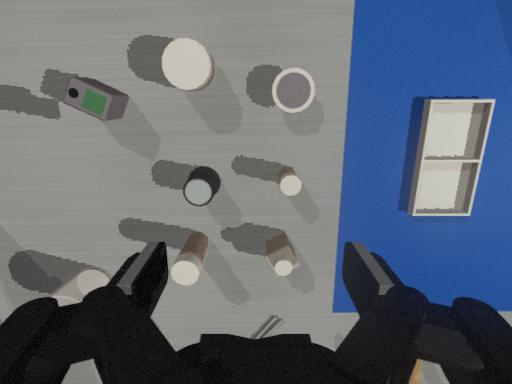

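The wrist and top views agree to about 1 mm. The loupe is at px (199,190) in the wrist view, with nothing close to it. I'll grasp the loupe.

Request:
apply_moves:
  deltas:
    - {"tx": -0.0145,"ty": -0.033,"tz": 0,"roll": 0,"jaw": 1}
    - {"tx": -0.0145,"ty": -0.033,"tz": 0,"roll": 0,"jaw": 1}
    - {"tx": 0,"ty": 0,"tz": 0.045,"roll": 0,"jaw": 0.6}
    - {"tx": 0,"ty": 0,"tz": 0.045,"roll": 0,"jaw": 0.6}
    - {"tx": 0,"ty": 0,"tz": 0.045,"roll": 0,"jaw": 0.6}
    - {"tx": 0,"ty": 0,"tz": 0.04,"roll": 0,"jaw": 0.6}
    - {"tx": 0,"ty": 0,"tz": 0,"roll": 0,"jaw": 0.6}

```text
time_s: 2.9
tool_pos: [0.5611, -0.1938, 0.0514]
orientation: [-0.0, 1.0, 0.002, -0.006]
wrist_force: [-0.8, 0.8, -0.7]
opening: 0.804
finger_force: 0.0
```

Request:
apply_moves:
  deltas:
    - {"tx": -0.006,"ty": -0.0125,"tz": 0,"roll": 0,"jaw": 0.6}
    - {"tx": 0,"ty": 0,"tz": 0,"roll": 0,"jaw": 0.6}

```text
time_s: 3.1
tool_pos: [0.5731, -0.2103, 0.0581]
orientation: [0.002, 1.0, -0.001, 0.002]
wrist_force: [-1.0, -0.4, 0.5]
opening: 0.801
finger_force: 0.0
```

Request:
apply_moves:
  deltas:
    - {"tx": 0,"ty": 0,"tz": 0,"roll": 0,"jaw": 0.6}
    - {"tx": 0,"ty": 0,"tz": 0,"roll": 0,"jaw": 0.6}

```text
time_s: 3.3
tool_pos: [0.572, -0.2084, 0.0577]
orientation: [0.001, 1.0, 0.0, 0.001]
wrist_force: [-0.5, 0.7, 1.3]
opening: 0.798
finger_force: 0.0
```

Request:
apply_moves:
  deltas:
    - {"tx": 0.005,"ty": 0.002,"tz": 0.015,"roll": 0,"jaw": 0.6}
    - {"tx": 0,"ty": 0,"tz": 0.015,"roll": 0,"jaw": 0.6}
    - {"tx": 0,"ty": 0,"tz": 0.015,"roll": 0,"jaw": 0.6}
    - {"tx": 0,"ty": 0,"tz": 0,"roll": 0,"jaw": 0.6}
    - {"tx": 0,"ty": 0,"tz": 0,"roll": 0,"jaw": 0.6}
    - {"tx": 0,"ty": 0,"tz": 0,"roll": 0,"jaw": -1}
    - {"tx": 0,"ty": 0,"tz": 0,"roll": 0,"jaw": -1}
    - {"tx": 0,"ty": 0,"tz": 0,"roll": 0,"jaw": -1}
    - {"tx": 0,"ty": 0,"tz": 0,"roll": 0,"jaw": -1}
    - {"tx": 0,"ty": 0,"tz": 0,"roll": 0,"jaw": -1}

```text
time_s: 4.3
tool_pos: [0.5671, -0.2074, 0.012]
orientation: [0.001, 1.0, -0.0, 0.001]
wrist_force: [-0.7, 1.0, 6.4]
opening: 0.402
finger_force: 39.9
```

Request:
apply_moves:
  deltas:
    - {"tx": 0,"ty": 0,"tz": -0.02,"roll": 0,"jaw": -1}
    - {"tx": 0,"ty": 0,"tz": -0.04,"roll": 0,"jaw": -1}
    - {"tx": 0,"ty": 0,"tz": -0.04,"roll": 0,"jaw": -1}
    - {"tx": 0.004,"ty": 0.02,"tz": -0.03,"roll": 0,"jaw": -1}
    - {"tx": 0.004,"ty": 0.045,"tz": 0,"roll": 0,"jaw": -1}
    - {"tx": 0.004,"ty": 0.045,"tz": 0,"roll": 0,"jaw": -1}
    - {"tx": 0.004,"ty": 0.045,"tz": 0,"roll": 0,"jaw": -1}
    - {"tx": 0.004,"ty": 0.045,"tz": 0,"roll": 0,"jaw": -1}
    - {"tx": 0.004,"ty": 0.045,"tz": 0,"roll": 0,"jaw": -1}
    - {"tx": 0.004,"ty": 0.045,"tz": 0,"roll": 0,"jaw": -1}

```text
time_s: 5.3
tool_pos: [0.5385, 0.0844, 0.1411]
orientation: [0.001, 1.0, -0.0, -0.0]
wrist_force: [0.8, 0.5, -1.3]
opening: 0.397
finger_force: 40.0
```

Request:
apply_moves:
  deltas:
    - {"tx": 0.004,"ty": 0.045,"tz": 0,"roll": 0,"jaw": -1}
    - {"tx": 0.004,"ty": 0.045,"tz": 0,"roll": 0,"jaw": -1}
    - {"tx": 0.004,"ty": 0.045,"tz": 0,"roll": 0,"jaw": -1}
    - {"tx": 0.004,"ty": 0.045,"tz": 0,"roll": 0,"jaw": -1}
    - {"tx": 0,"ty": 0,"tz": 0,"roll": 0,"jaw": -1}
    - {"tx": 0,"ty": 0,"tz": 0,"roll": 0,"jaw": -1}
    - {"tx": 0,"ty": 0,"tz": 0,"roll": 0,"jaw": -1}

```text
time_s: 6.0
tool_pos: [0.5236, 0.2609, 0.1409]
orientation: [0.002, 1.0, -0.001, -0.0]
wrist_force: [0.0, -0.6, -0.6]
opening: 0.394
finger_force: 40.1
```

```bash
python3 - <<'E'
from h import *
s=state(); print(s['tool_pos'],s['opening'],s['finger_force'],s['qpos'].round(2))
im,d=snap('wrist','pics/w2.png'); P=wcloud(d,s); np.savez('w2.npz',im=im,P=P,d=d)
tops(P,d,.014,.004)
E
```

```text
[0.52356531 0.26086886 0.14085269] 0.393842758959393 40.123416781425476 [-0.4   0.76 -0.24  1.77  0.28  0.65  0.76]
0.014 3252 [523.1 319.4] [214.5  74.4] 1.8
0.014 3022 [541.6  98.3] [ 75.4 143.7] 89.5
0.014 714 [682.2 489.1] [87.6 13.7] 28.4
```

View pics/w2.png

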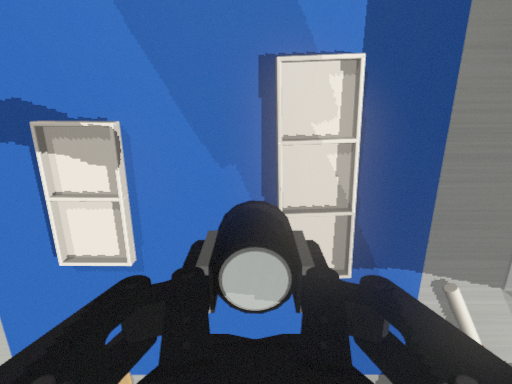

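The wrist view shows both trays clearly: tray3 centre at (523, 319) mm and 1.8°, tray2 at (541.6, 98) mm. The loupe is held upright at px (255,280). I'll place it.

Request:
apply_moves:
  deltas:
    - {"tx": 0,"ty": 0.03,"tz": 0,"roll": 0,"jaw": -1}
    - {"tx": 0,"ty": 0.0285,"tz": 0,"roll": 0,"jaw": -1}
    - {"tx": 0,"ty": 0,"tz": 0.03,"roll": 0,"jaw": -1}
    - {"tx": 0,"ty": 0,"tz": 0.03,"roll": 0,"jaw": -1}
    - {"tx": 0,"ty": 0,"tz": 0.03,"roll": 0,"jaw": -1}
    - {"tx": 0,"ty": 0,"tz": 0,"roll": 0,"jaw": -1}
    - {"tx": 0,"ty": 0,"tz": 0,"roll": 0,"jaw": -1}
    - {"tx": 0,"ty": 0,"tz": 0,"roll": 0,"jaw": -1}

```text
time_s: 6.85
tool_pos: [0.5251, 0.3214, 0.053]
orientation: [0.002, 1.0, 0.001, 0.001]
wrist_force: [-0.3, -0.3, -1.0]
opening: 0.399
finger_force: 40.1
```

Request:
apply_moves:
  deltas:
    - {"tx": 0.002,"ty": -0.002,"tz": 0.015,"roll": 0,"jaw": -1}
    - {"tx": 0,"ty": 0,"tz": 0.013,"roll": 0,"jaw": -1}
    - {"tx": 0,"ty": 0,"tz": 0.009,"roll": 0,"jaw": -1}
    - {"tx": 0,"ty": 0,"tz": 0,"roll": 0,"jaw": -1}
    - {"tx": 0,"ty": 0,"tz": 0,"roll": 0,"jaw": -1}
    - {"tx": 0,"ty": 0,"tz": 0,"roll": 0,"jaw": 0.2}
    - {"tx": 0,"ty": 0,"tz": 0,"roll": 0,"jaw": 0.2}
    - {"tx": 0,"ty": 0,"tz": 0,"roll": 0,"jaw": 0.2}
    - {"tx": 0,"ty": 0,"tz": -0.02,"roll": 0,"jaw": 0.2}
    - {"tx": 0,"ty": 0,"tz": -0.04,"roll": 0,"jaw": 0.2}

```text
time_s: 7.85
tool_pos: [0.5197, 0.318, 0.0724]
orientation: [0.001, 1.0, -0.002, -0.003]
wrist_force: [0.3, 0.1, 0.3]
opening: 0.601
finger_force: 0.0
```

Request:
apply_moves:
  deltas:
    - {"tx": 0,"ty": 0,"tz": -0.04,"roll": 0,"jaw": 0.2}
    - {"tx": 0,"ty": -0.03,"tz": -0.04,"roll": 0,"jaw": 0.6}
    - {"tx": 0.006,"ty": -0.045,"tz": 0,"roll": 0,"jaw": 0.6}
    - {"tx": 0.006,"ty": -0.045,"tz": 0,"roll": 0,"jaw": 0.6}
    - {"tx": 0.006,"ty": -0.045,"tz": 0,"roll": 0,"jaw": 0.6}
    - {"tx": 0.006,"ty": -0.045,"tz": 0,"roll": 0,"jaw": 0.6}
    - {"tx": 0.006,"ty": -0.045,"tz": 0,"roll": 0,"jaw": 0.6}
    - {"tx": 0.006,"ty": -0.045,"tz": 0,"roll": 0,"jaw": 0.6}
    - {"tx": 0.006,"ty": -0.045,"tz": 0,"roll": 0,"jaw": 0.6}
    - {"tx": 0.006,"ty": -0.045,"tz": 0,"roll": 0,"jaw": 0.6}

```text
time_s: 8.85
tool_pos: [0.4725, -0.0723, 0.1545]
orientation: [0.001, 1.0, -0.0, 0.0]
wrist_force: [1.5, -0.5, 0.6]
opening: 0.797
finger_force: 0.0
```

Request:
apply_moves:
  deltas:
    - {"tx": 0.01,"ty": -0.034,"tz": 0,"roll": 0,"jaw": 1}
    - {"tx": 0.01,"ty": -0.034,"tz": 0,"roll": 0,"jaw": 1}
    - {"tx": 0.01,"ty": -0.034,"tz": 0,"roll": 0,"jaw": 1}
    - {"tx": 0.01,"ty": -0.03,"tz": 0,"roll": 0,"jaw": 1}
    - {"tx": 0,"ty": 0,"tz": 0.04,"roll": 0,"jaw": 1}
    - {"tx": 0,"ty": 0,"tz": 0.04,"roll": 0,"jaw": 1}
    - {"tx": 0,"ty": 0,"tz": 0,"roll": 0,"jaw": 1}
    - {"tx": 0,"ty": 0,"tz": 0,"roll": 0,"jaw": 1}
    - {"tx": 0,"ty": 0,"tz": 0,"roll": 0,"jaw": 1}

```text
time_s: 9.75
tool_pos: [0.4337, -0.2024, 0.0759]
orientation: [0.001, 1.0, -0.0, 0.001]
wrist_force: [-0.1, 0.7, 0.5]
opening: 0.999
finger_force: 0.0
```

Request:
apply_moves:
  deltas:
    - {"tx": 0.002,"ty": -0.007,"tz": 0.015,"roll": 0,"jaw": 1}
    - {"tx": 0,"ty": 0,"tz": 0.025,"roll": 0,"jaw": 1}
    - {"tx": 0,"ty": 0,"tz": 0.025,"roll": 0,"jaw": 1}
    - {"tx": 0,"ty": 0,"tz": 0,"roll": 0,"jaw": 1}
    - {"tx": 0,"ty": 0,"tz": 0,"roll": 0,"jaw": 1}
    - {"tx": 0,"ty": 0,"tz": 0,"roll": 0,"jaw": -0.2}
    - {"tx": 0,"ty": 0,"tz": 0,"roll": 0,"jaw": -1}
    - {"tx": 0,"ty": 0,"tz": 0,"roll": 0,"jaw": -1}
    - {"tx": 0,"ty": 0,"tz": 0,"roll": 0,"jaw": -1}
    - {"tx": 0,"ty": 0,"tz": 0,"roll": 0,"jaw": -1}

```text
time_s: 10.75
tool_pos: [0.4312, -0.2098, 0.0108]
orientation: [0.001, 1.0, -0.0, 0.001]
wrist_force: [-0.2, -0.2, 11.0]
opening: 0.588
finger_force: 39.8
```

Request:
apply_moves:
  deltas:
    - {"tx": 0,"ty": 0,"tz": -0.02,"roll": 0,"jaw": -1}
    - {"tx": 0,"ty": 0,"tz": -0.04,"roll": 0,"jaw": -1}
    - {"tx": 0,"ty": 0,"tz": -0.04,"roll": 0,"jaw": -1}
    - {"tx": 0,"ty": 0,"tz": -0.03,"roll": 0,"jaw": -1}
    - {"tx": -0.01,"ty": 0.04,"tz": 0,"roll": 0,"jaw": -1}
    - {"tx": -0.01,"ty": 0.04,"tz": 0,"roll": 0,"jaw": -1}
    - {"tx": -0.01,"ty": 0.04,"tz": 0,"roll": 0,"jaw": -1}
    - {"tx": -0.01,"ty": 0.04,"tz": 0,"roll": 0,"jaw": -1}
    - {"tx": -0.01,"ty": 0.04,"tz": 0,"roll": 0,"jaw": -1}
    - {"tx": -0.01,"ty": 0.04,"tz": 0,"roll": 0,"jaw": -1}

```text
time_s: 11.75
tool_pos: [0.491, 0.0318, 0.1398]
orientation: [0.001, 1.0, -0.0, 0.0]
wrist_force: [1.1, 0.1, -0.9]
opening: 0.587
finger_force: 42.7
```

Request:
apply_moves:
  deltas:
    - {"tx": -0.01,"ty": 0.04,"tz": 0,"roll": 0,"jaw": -1}
    - {"tx": -0.005,"ty": 0.028,"tz": 0,"roll": 0,"jaw": -1}
    - {"tx": 0,"ty": 0,"tz": 0.02,"roll": 0,"jaw": -1}
    - {"tx": 0,"ty": 0,"tz": 0.03,"roll": 0,"jaw": -1}
    - {"tx": 0,"ty": 0,"tz": 0.03,"roll": 0,"jaw": -1}
    - {"tx": 0,"ty": 0,"tz": 0,"roll": 0,"jaw": -1}
    - {"tx": 0,"ty": 0,"tz": 0,"roll": 0,"jaw": -1}
    - {"tx": 0,"ty": 0,"tz": 0,"roll": 0,"jaw": -1}

```text
time_s: 12.55
tool_pos: [0.5071, 0.0985, 0.0607]
orientation: [0.001, 1.0, 0.0, 0.001]
wrist_force: [0.8, 0.2, -0.8]
opening: 0.587
finger_force: 42.8
```

Request:
apply_moves:
  deltas:
    - {"tx": 0,"ty": 0,"tz": 0.02,"roll": 0,"jaw": -1}
    - {"tx": 0,"ty": 0,"tz": 0.016,"roll": 0,"jaw": -1}
    - {"tx": 0,"ty": 0,"tz": 0.01,"roll": 0,"jaw": -1}
    - {"tx": 0,"ty": 0,"tz": 0,"roll": 0,"jaw": -1}
    - {"tx": 0,"ty": 0,"tz": 0,"roll": 0,"jaw": -1}
    - {"tx": 0,"ty": 0,"tz": 0,"roll": 0,"jaw": 0.6}
    - {"tx": 0,"ty": 0,"tz": 0,"roll": 0,"jaw": 0.6}
    - {"tx": 0,"ty": 0,"tz": 0,"roll": 0,"jaw": 0.6}
    - {"tx": 0,"ty": 0,"tz": -0.02,"roll": 0,"jaw": 0.6}
    - {"tx": 0,"ty": 0,"tz": -0.04,"roll": 0,"jaw": 0.6}

```text
time_s: 13.55
tool_pos: [0.5044, 0.098, 0.0721]
orientation: [0.001, 1.0, -0.001, -0.003]
wrist_force: [0.8, 0.1, -0.6]
opening: 0.8
finger_force: 0.0
```

Request:
apply_moves:
  deltas:
    - {"tx": 0,"ty": 0,"tz": -0.04,"roll": 0,"jaw": 0.6}
    - {"tx": -0.01,"ty": -0.04,"tz": -0.02,"roll": 0,"jaw": 0.4}
    - {"tx": -0.01,"ty": -0.04,"tz": 0,"roll": 0,"jaw": 0.4}
    - {"tx": -0.01,"ty": -0.04,"tz": 0,"roll": 0,"jaw": 0.4}
    - {"tx": -0.01,"ty": -0.04,"tz": 0,"roll": 0,"jaw": 0.4}
    - {"tx": -0.01,"ty": -0.04,"tz": 0,"roll": 0,"jaw": 0.4}
    - {"tx": 0,"ty": 0,"tz": 0,"roll": 0,"jaw": 0.4}
    - {"tx": 0,"ty": 0,"tz": 0,"roll": 0,"jaw": 0.4}
    - {"tx": 0,"ty": 0,"tz": 0,"roll": 0,"jaw": 0.4}

```text
time_s: 14.45
tool_pos: [0.5555, -0.1001, 0.1333]
orientation: [0.0, 1.0, 0.001, -0.0]
wrist_force: [-0.1, -0.1, 0.1]
opening: 0.702
finger_force: 0.0
```

```bash
python3 - <<'E'
from h import *
s=state(); print(s['tool_pos'],s['opening'])
im,d=snap('wrist','pics/w3.png'); P=wcloud(d,s)
for h in (.047,.026,.05,.078): tops(P,d,h,.003)
im,d=snap('top'); P=cloud('top',d)
for h in (.048,): tops(P,d,h,.004,80)
E
```

```text
[ 0.55548162 -0.10012624  0.1333234 ] 0.7020366429854971
0.047 1391 [509.9  84.5] [48.9 22.2] 12.4
0.047 680 [ 657.9 -108.8] [34.2 34.1] 28.9
0.026 3062 [458.1 -97.5] [46.8 46.9] 89.8
0.026 233 [ 470.9 -293.8] [10.7 30.3] 82.8
0.026 294 [506.7  81.4] [18.2 48.7] 89.5
0.026 152 [ 647. -106.] [44.5 21.9] 75.0
0.026 161 [ 705.3 -349. ] [30.   6.5] 23.4
0.05 1393 [510.3  84.3] [48.5 21.8] 13.6
0.05 716 [ 559.4 -101.1] [23.6 24.2] 39.1
0.05 405 [ 657.9 -109. ] [31.3 31.7] 29.0
0.048 215 [ 754.2 -506.3] [214.1   6. ] 5.8
0.048 232 [522. 319.] [34.7 33.8] 47.6
0.048 443 [507.2  99.2] [47.9 48.3] 1.4
```

View pics/w3.png

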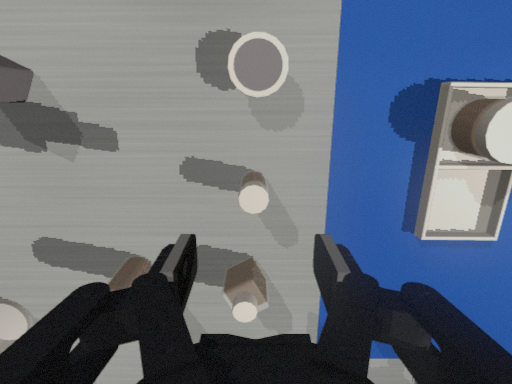

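The loupe (522,319) and the jar (507,99) are seated, and the vial is right beneath the gripper at px (254,195). I'll grasp it.

Request:
apply_moves:
  deltas:
    - {"tx": -0.004,"ty": -0.001,"tz": 0.03,"roll": 0,"jaw": 0.4}
    - {"tx": 0,"ty": 0,"tz": 0.035,"roll": 0,"jaw": 0.4}
    - {"tx": 0,"ty": 0,"tz": 0.03,"roll": 0,"jaw": 0.4}
    - {"tx": 0,"ty": 0,"tz": 0.026,"roll": 0,"jaw": 0.4}
    - {"tx": 0,"ty": 0,"tz": 0,"roll": 0,"jaw": 0.4}
    - {"tx": 0,"ty": 0,"tz": 0,"roll": 0,"jaw": 0.4}
    - {"tx": 0,"ty": 0,"tz": 0,"roll": 0,"jaw": -0.2}
    - {"tx": 0,"ty": 0,"tz": 0,"roll": 0,"jaw": -1}
    - {"tx": 0,"ty": 0,"tz": 0,"roll": 0,"jaw": -1}
    - {"tx": 0,"ty": 0,"tz": 0,"roll": 0,"jaw": -1}

```text
time_s: 15.55
tool_pos: [0.5608, -0.1028, 0.0138]
orientation: [0.001, 1.0, -0.0, 0.001]
wrist_force: [-0.3, 0.5, 6.5]
opening: 0.288
finger_force: 39.1
```

Request:
apply_moves:
  deltas:
    - {"tx": 0,"ty": 0,"tz": 0,"roll": 0,"jaw": -1}
    - {"tx": 0,"ty": 0,"tz": 0,"roll": 0,"jaw": -1}

```text
time_s: 15.75
tool_pos: [0.5608, -0.1028, 0.0139]
orientation: [0.001, 1.0, -0.0, 0.001]
wrist_force: [-1.6, 1.0, 5.9]
opening: 0.285
finger_force: 39.1
```

Request:
apply_moves:
  deltas:
    - {"tx": 0,"ty": 0,"tz": -0.02,"roll": 0,"jaw": -1}
    - {"tx": 0,"ty": 0,"tz": -0.04,"roll": 0,"jaw": -1}
    - {"tx": 0,"ty": 0,"tz": -0.04,"roll": 0,"jaw": -1}
    - {"tx": -0.003,"ty": 0.04,"tz": 0,"roll": 0,"jaw": -1}
    - {"tx": -0.003,"ty": 0.04,"tz": 0,"roll": 0,"jaw": -1}
    - {"tx": -0.003,"ty": 0.04,"tz": 0,"roll": 0,"jaw": -1}
    - {"tx": -0.003,"ty": 0.04,"tz": 0,"roll": 0,"jaw": -1}
    - {"tx": -0.004,"ty": 0.041,"tz": 0,"roll": 0,"jaw": -1}
    - {"tx": 0,"ty": 0,"tz": 0.02,"roll": 0,"jaw": -1}
    - {"tx": 0,"ty": 0,"tz": 0.02,"roll": 0,"jaw": -1}

```text
time_s: 16.75
tool_pos: [0.5769, 0.1008, 0.0731]
orientation: [-0.001, 1.0, 0.001, 0.001]
wrist_force: [0.1, -1.0, -1.1]
opening: 0.291
finger_force: 39.5
```

Request:
apply_moves:
  deltas:
    - {"tx": 0,"ty": 0,"tz": 0.015,"roll": 0,"jaw": -1}
    - {"tx": 0,"ty": 0,"tz": 0,"roll": 0,"jaw": -1}
    - {"tx": 0,"ty": 0,"tz": 0,"roll": 0,"jaw": -1}
    - {"tx": 0,"ty": 0,"tz": 0,"roll": 0,"jaw": -1}

```text
time_s: 17.15
tool_pos: [0.577, 0.0981, 0.0582]
orientation: [0.001, 1.0, 0.0, 0.001]
wrist_force: [-0.0, -0.4, -0.5]
opening: 0.284
finger_force: 39.5
```

Request:
apply_moves:
  deltas:
    - {"tx": 0,"ty": 0,"tz": 0.02,"roll": 0,"jaw": -1}
    - {"tx": 0,"ty": 0,"tz": 0.014,"roll": 0,"jaw": -1}
    - {"tx": 0,"ty": 0,"tz": 0.007,"roll": 0,"jaw": -1}
    - {"tx": 0,"ty": 0,"tz": 0,"roll": 0,"jaw": -1}
    - {"tx": 0,"ty": 0,"tz": 0,"roll": 0,"jaw": -1}
    - {"tx": 0,"ty": 0,"tz": 0,"roll": 0,"jaw": 0}
    - {"tx": 0,"ty": 0,"tz": 0,"roll": 0,"jaw": 0}
    - {"tx": 0,"ty": 0,"tz": 0,"roll": 0,"jaw": 0}
    - {"tx": 0,"ty": 0,"tz": -0.02,"roll": 0,"jaw": 0}
    - {"tx": 0,"ty": 0,"tz": -0.04,"roll": 0,"jaw": 0}

```text
time_s: 18.15
tool_pos: [0.5739, 0.0977, 0.0745]
orientation: [0.001, 1.0, -0.001, -0.003]
wrist_force: [-0.6, -0.9, 0.2]
opening: 0.501
finger_force: 0.0
```

Request:
apply_moves:
  deltas:
    - {"tx": 0,"ty": 0,"tz": -0.04,"roll": 0,"jaw": 0.4}
    - {"tx": -0.01,"ty": -0.04,"tz": -0.02,"roll": 0,"jaw": 0.4}
    - {"tx": -0.01,"ty": -0.04,"tz": 0,"roll": 0,"jaw": 0.4}
    - {"tx": -0.01,"ty": -0.04,"tz": 0,"roll": 0,"jaw": 0.4}
    - {"tx": -0.01,"ty": -0.04,"tz": 0,"roll": 0,"jaw": 0.4}
    - {"tx": -0.01,"ty": -0.04,"tz": 0,"roll": 0,"jaw": 0.4}
    - {"tx": -0.01,"ty": -0.04,"tz": 0,"roll": 0,"jaw": 0.4}
    - {"tx": -0.01,"ty": -0.04,"tz": 0,"roll": 0,"jaw": 0.4}
    - {"tx": -0.005,"ty": -0.04,"tz": 0,"roll": 0,"jaw": 0.4}
    - {"tx": 0,"ty": 0,"tz": 0,"roll": 0,"jaw": 0.4}

```text
time_s: 19.15
tool_pos: [0.6492, -0.2323, 0.1356]
orientation: [0.007, 1.0, -0.004, -0.0]
wrist_force: [-2.0, -0.5, 0.1]
opening: 0.697
finger_force: 0.0
```

Request:
apply_moves:
  deltas:
    - {"tx": 0,"ty": 0,"tz": 0,"roll": 0,"jaw": 0.4}
    - {"tx": 0,"ty": 0,"tz": 0,"roll": 0,"jaw": 0.4}

```text
time_s: 19.35
tool_pos: [0.6504, -0.2199, 0.1362]
orientation: [0.0, 1.0, 0.001, -0.0]
wrist_force: [-0.1, -0.0, 0.7]
opening: 0.702
finger_force: 0.0
```

```bash
python3 - <<'E'
from h import *
s=state(); print(s['tool_pos'],s['opening'],s['qpos'].round(2))
im,d=snap('wrist'); P=wcloud(d,s)
for h in (.078,.048): tops(P,d,h,.003)
im,d=snap('top','pics/top1.png'); P=cloud('top',d)
tops(P,d,.050,.005,60)
E
```

```text
[ 0.65043144 -0.2198851   0.13618817] 0.7022632057985809 [ 0.45  0.9  -0.39  1.43  0.39  0.88  1.52]
0.078 1524 [ 652.4 -221.4] [31.6 31.8] 78.1
0.078 641 [ 708.9 -378. ] [49.8 68.9] 31.4
0.048 857 [ 658.1 -109.4] [33.6 33.9] 28.6
0.048 254 [ 701.6 -356.5] [56.2 18.7] 41.4
0.048 327 [ 723.2 -395.9] [46.4 14.7] 18.3
0.05 65 [ 720.7 -395.9] [48.8 13.5] 8.9
0.05 104 [ 657.5 -108.6] [32.5 32.6] 28.1
0.05 110 [573.7  98.6] [23.8 23.5] 45.5
0.05 229 [521.5 318.6] [33.6 34.5] 39.4
0.05 429 [507.2  99.1] [48.  47.9] 1.6
0.05 309 [ 462.9 -314. ] [46.  29.5] 63.2
```

The vial is seated. Next is the tall bottle.

Request:
apply_moves:
  deltas:
    - {"tx": -0.002,"ty": -0.0015,"tz": 0.025,"roll": 0,"jaw": 0.4}
    - {"tx": 0,"ty": 0,"tz": 0.03,"roll": 0,"jaw": 0.4}
    - {"tx": 0,"ty": 0,"tz": 0.03,"roll": 0,"jaw": 0.4}
    - {"tx": 0,"ty": 0,"tz": 0.028,"roll": 0,"jaw": 0.4}
    - {"tx": 0,"ty": 0,"tz": 0,"roll": 0,"jaw": 0.4}
    - {"tx": 0,"ty": 0,"tz": 0,"roll": 0,"jaw": 0.4}
    - {"tx": 0,"ty": 0,"tz": 0,"roll": 0,"jaw": -0.2}
    - {"tx": 0,"ty": 0,"tz": 0,"roll": 0,"jaw": -1}
    - {"tx": 0,"ty": 0,"tz": 0,"roll": 0,"jaw": -1}
    - {"tx": 0,"ty": 0,"tz": 0,"roll": 0,"jaw": -1}

```text
time_s: 20.45
tool_pos: [0.6541, -0.2235, 0.0255]
orientation: [0.001, 1.0, -0.0, 0.002]
wrist_force: [-1.6, 1.3, 6.0]
opening: 0.385
finger_force: 39.9
```

Request:
apply_moves:
  deltas:
    - {"tx": 0,"ty": 0,"tz": 0,"roll": 0,"jaw": -1}

```text
time_s: 20.55
tool_pos: [0.6541, -0.2234, 0.0255]
orientation: [0.001, 1.0, -0.0, 0.002]
wrist_force: [-1.3, 0.8, 7.2]
opening: 0.386
finger_force: 39.9
```

Request:
apply_moves:
  deltas:
    - {"tx": 0,"ty": 0,"tz": -0.02,"roll": 0,"jaw": -1}
    - {"tx": 0,"ty": 0,"tz": -0.04,"roll": 0,"jaw": -1}
    - {"tx": 0,"ty": 0,"tz": -0.04,"roll": 0,"jaw": -1}
    - {"tx": 0,"ty": 0.02,"tz": -0.03,"roll": 0,"jaw": -1}
    - {"tx": 0.004,"ty": 0.04,"tz": 0,"roll": 0,"jaw": -1}
    - {"tx": 0.004,"ty": 0.04,"tz": 0,"roll": 0,"jaw": -1}
    - {"tx": 0.004,"ty": 0.04,"tz": 0,"roll": 0,"jaw": -1}
    - {"tx": 0.004,"ty": 0.04,"tz": 0,"roll": 0,"jaw": -1}
    - {"tx": 0.004,"ty": 0.04,"tz": 0,"roll": 0,"jaw": -1}
    - {"tx": 0.004,"ty": 0.04,"tz": 0,"roll": 0,"jaw": -1}

```text
time_s: 21.55
tool_pos: [0.6288, 0.038, 0.1539]
orientation: [0.001, 1.0, -0.0, 0.0]
wrist_force: [0.1, -0.6, -0.5]
opening: 0.384
finger_force: 39.9
```

Request:
apply_moves:
  deltas:
    - {"tx": 0.005,"ty": 0.04,"tz": 0,"roll": 0,"jaw": -1}
    - {"tx": 0.005,"ty": 0.04,"tz": 0,"roll": 0,"jaw": -1}
    - {"tx": 0.005,"ty": 0.04,"tz": 0,"roll": 0,"jaw": -1}
    - {"tx": 0.005,"ty": 0.04,"tz": 0,"roll": 0,"jaw": -1}
    - {"tx": 0.005,"ty": 0.04,"tz": 0,"roll": 0,"jaw": -1}
    - {"tx": 0.005,"ty": 0.04,"tz": 0,"roll": 0,"jaw": -1}
    - {"tx": 0.005,"ty": 0.04,"tz": 0,"roll": 0,"jaw": -1}
    - {"tx": 0,"ty": 0,"tz": 0,"roll": 0,"jaw": -1}
    - {"tx": 0,"ty": 0,"tz": 0,"roll": 0,"jaw": -1}
    - {"tx": 0,"ty": 0,"tz": 0,"roll": 0,"jaw": -1}

```text
time_s: 22.55
tool_pos: [0.5953, 0.3148, 0.1534]
orientation: [0.002, 1.0, -0.001, 0.0]
wrist_force: [0.1, -1.3, -0.6]
opening: 0.388
finger_force: 40.0
```

Request:
apply_moves:
  deltas:
    - {"tx": 0.002,"ty": 0.006,"tz": 0.02,"roll": 0,"jaw": -1}
    - {"tx": 0,"ty": 0,"tz": 0.03,"roll": 0,"jaw": -1}
    - {"tx": 0,"ty": 0,"tz": 0.03,"roll": 0,"jaw": -1}
    - {"tx": 0,"ty": 0,"tz": 0.01,"roll": 0,"jaw": -1}
    - {"tx": 0,"ty": 0,"tz": 0,"roll": 0,"jaw": -1}
    - {"tx": 0,"ty": 0,"tz": 0,"roll": 0,"jaw": -1}
    - {"tx": 0,"ty": 0,"tz": 0,"roll": 0,"jaw": -1}

```text
time_s: 23.25
tool_pos: [0.5941, 0.3232, 0.0652]
orientation: [0.001, 1.0, 0.001, 0.001]
wrist_force: [0.4, -0.0, -0.6]
opening: 0.383
finger_force: 40.0
```

Request:
apply_moves:
  deltas:
    - {"tx": 0.001,"ty": -0.002,"tz": 0.016,"roll": 0,"jaw": -1}
    - {"tx": 0,"ty": 0,"tz": 0.013,"roll": 0,"jaw": -1}
    - {"tx": 0,"ty": 0,"tz": 0.007,"roll": 0,"jaw": -1}
    - {"tx": 0,"ty": 0,"tz": 0,"roll": 0,"jaw": -1}
    - {"tx": 0,"ty": 0,"tz": 0,"roll": 0,"jaw": -1}
    - {"tx": 0,"ty": 0,"tz": 0,"roll": 0,"jaw": 0.2}
    - {"tx": 0,"ty": 0,"tz": 0,"roll": 0,"jaw": 0.2}
    - {"tx": 0,"ty": 0,"tz": 0,"roll": 0,"jaw": 0.2}
    - {"tx": 0,"ty": 0,"tz": -0.02,"roll": 0,"jaw": 0.2}
    - {"tx": 0,"ty": 0,"tz": -0.03,"roll": 0,"jaw": 0.2}

```text
time_s: 24.25
tool_pos: [0.5902, 0.3197, 0.0757]
orientation: [0.001, 1.0, -0.001, -0.002]
wrist_force: [-0.1, -1.0, -0.3]
opening: 0.601
finger_force: 0.0
```

Request:
apply_moves:
  deltas:
    - {"tx": 0,"ty": 0,"tz": -0.03,"roll": 0,"jaw": 0.2}
    - {"tx": 0,"ty": 0,"tz": -0.04,"roll": 0,"jaw": 0.2}
    - {"tx": 0.01,"ty": -0.045,"tz": 0,"roll": 0,"jaw": 0.4}
    - {"tx": 0.01,"ty": -0.045,"tz": 0,"roll": 0,"jaw": 0.4}
    - {"tx": 0.01,"ty": -0.045,"tz": 0,"roll": 0,"jaw": 0.4}
    - {"tx": 0.01,"ty": -0.045,"tz": 0,"roll": 0,"jaw": 0.4}
    - {"tx": 0.01,"ty": -0.045,"tz": 0,"roll": 0,"jaw": 0.4}
    - {"tx": 0.01,"ty": -0.045,"tz": 0,"roll": 0,"jaw": 0.4}
    - {"tx": 0.01,"ty": -0.045,"tz": 0,"roll": 0,"jaw": 0.4}
    - {"tx": 0.01,"ty": -0.045,"tz": 0,"roll": 0,"jaw": 0.4}

```text
time_s: 25.25
tool_pos: [0.5105, -0.0408, 0.1474]
orientation: [0.001, 1.0, 0.0, 0.0]
wrist_force: [1.5, -0.1, -0.5]
opening: 0.7
finger_force: 0.0
```

Request:
apply_moves:
  deltas:
    - {"tx": 0.01,"ty": -0.045,"tz": 0,"roll": 0,"jaw": 0.4}
    - {"tx": 0.01,"ty": -0.045,"tz": 0,"roll": 0,"jaw": 0.4}
    - {"tx": 0.01,"ty": -0.045,"tz": 0,"roll": 0,"jaw": 0.4}
    - {"tx": 0.01,"ty": -0.045,"tz": 0,"roll": 0,"jaw": 0.4}
    - {"tx": 0.01,"ty": -0.045,"tz": 0,"roll": 0,"jaw": 0.4}
    - {"tx": 0,"ty": -0.04,"tz": 0,"roll": 0,"jaw": 0.4}
    - {"tx": 0,"ty": 0,"tz": 0,"roll": 0,"jaw": 0.4}
    - {"tx": 0,"ty": 0,"tz": 0,"roll": 0,"jaw": 0.4}
    - {"tx": 0,"ty": 0,"tz": 0,"roll": 0,"jaw": 0.4}

```text
time_s: 26.15
tool_pos: [0.4607, -0.3025, 0.1472]
orientation: [0.0, 1.0, 0.001, 0.0]
wrist_force: [0.2, 0.1, 0.9]
opening: 0.699
finger_force: 0.0
```

```bash
python3 - <<'E'
from h import *
s=state(); print(s['tool_pos'],s['opening'],s['qpos'].round(2))
im,d=snap('wrist'); P=wcloud(d,s)
tops(P,d,.048,.003)
im,d=snap('top','pics/top2.png'); P=cloud('top',d)
tops(P,d,.079,.004,60);tops(P,d,.050,.005,60);tops(P,d,.026,.004,60)
E
```

```text
[ 0.46069849 -0.30250456  0.14723666] 0.6993155424042808 [ 0.75  0.74 -0.42  1.86  0.48  0.64  1.61]
0.048 1758 [ 463.1 -314.5] [46.1 30.3] 63.1
0.048 271 [ 578.7 -525.7] [44.1 18.2] 31.3
0.079 270 [ 742.1 -506.8] [241.6   4.9] 6.0
0.079 194 [589.5 320.4] [31.  30.6] 85.9
0.05 383 [ 719.4 -509.2] [284.    4.7] 5.6
0.05 88 [ 726.6 -386.6] [57. 28.] 37.8
0.05 101 [ 657.5 -108.5] [32.1 33.4] 28.3
0.05 105 [574.   98.7] [22.9 23.7] 41.6
0.05 220 [521.6 319.8] [34.8 34. ] 83.5
0.05 437 [507.2  99. ] [47.9 48. ] 0.9
0.026 285 [ 713.4 -510.1] [298.5   4.9] 5.8
0.026 393 [457.7 -97.6] [44.  44.9] 0.3
```

Four items are placed. Now the meter: I'll centre over it and turn so the fingers close across its 30 mm side.

Request:
apply_moves:
  deltas:
    - {"tx": -0.0025,"ty": -0.012,"tz": 0,"roll": 0,"jaw": 0.4}
    - {"tx": 0,"ty": 0,"tz": 0,"roll": -8,"jaw": 0.4}
    - {"tx": 0,"ty": 0,"tz": 0,"roll": -8,"jaw": 0.4}
    - {"tx": 0,"ty": 0,"tz": 0,"roll": -8,"jaw": 0.4}
    - {"tx": 0,"ty": 0,"tz": 0,"roll": -8,"jaw": 0.4}
    - {"tx": 0,"ty": 0,"tz": 0,"roll": -8,"jaw": 0.4}
    - {"tx": 0,"ty": 0,"tz": 0,"roll": -8,"jaw": 0.4}
    - {"tx": 0,"ty": 0,"tz": 0,"roll": -8,"jaw": 0.4}
    - {"tx": 0,"ty": 0,"tz": 0,"roll": -7.5,"jaw": 0.4}
    - {"tx": 0,"ty": 0,"tz": 0.04,"roll": 0,"jaw": 0.4}

```text
time_s: 27.25
tool_pos: [0.4671, -0.318, 0.1106]
orientation: [-0.526, 0.85, -0.004, 0.003]
wrist_force: [2.1, -0.1, -0.9]
opening: 0.701
finger_force: 0.0
```

Request:
apply_moves:
  deltas:
    - {"tx": 0,"ty": 0,"tz": 0,"roll": 0,"jaw": 0.4}
    - {"tx": 0,"ty": 0,"tz": 0,"roll": 0,"jaw": 0.4}
    - {"tx": 0,"ty": 0,"tz": 0,"roll": 0,"jaw": 0.4}

```text
time_s: 27.55
tool_pos: [0.4638, -0.3162, 0.1085]
orientation: [-0.525, 0.851, -0.001, 0.001]
wrist_force: [-0.6, 0.8, 0.5]
opening: 0.699
finger_force: 0.0
```

```bash
python3 - <<'E'
from h import *
s=state(); M=R.from_quat(s['orientation']).as_matrix()
print(s['tool_pos'],np.degrees(np.arctan2(M[1,1],M[0,1])),s['qpos'].round(2))
print('delta tool',(M.T@(np.array([.4631,-.3143,.014])-s['tool_pos'])).round(4))
E
```

```text
[ 0.46375268 -0.31623379  0.10848836] 153.37353157869387 [ 0.91  0.87 -0.68  1.85  0.81  0.73  2.43]
delta tool [-0.0014  0.0016  0.0945]
```

Request:
apply_moves:
  deltas:
    - {"tx": -0.0015,"ty": 0.0015,"tz": 0.025,"roll": 0,"jaw": 0.4}
    - {"tx": 0,"ty": 0,"tz": 0.025,"roll": 0,"jaw": 0.4}
    - {"tx": 0,"ty": 0,"tz": 0.025,"roll": 0,"jaw": 0.4}
    - {"tx": 0,"ty": 0,"tz": 0.019,"roll": 0,"jaw": 0.4}
    - {"tx": 0,"ty": 0,"tz": 0,"roll": 0,"jaw": 0.4}
    - {"tx": 0,"ty": 0,"tz": 0,"roll": 0,"jaw": 0.4}
    - {"tx": 0,"ty": 0,"tz": 0,"roll": 0,"jaw": -0.2}
    - {"tx": 0,"ty": 0,"tz": 0,"roll": 0,"jaw": -1}
    - {"tx": 0,"ty": 0,"tz": 0,"roll": 0,"jaw": -1}
    - {"tx": 0,"ty": 0,"tz": 0,"roll": 0,"jaw": -1}

```text
time_s: 28.55
tool_pos: [0.463, -0.3145, 0.0147]
orientation: [-0.525, 0.851, -0.001, 0.001]
wrist_force: [-0.8, -1.0, 5.7]
opening: 0.344
finger_force: 40.5
```

Request:
apply_moves:
  deltas:
    - {"tx": 0,"ty": 0,"tz": 0,"roll": 0,"jaw": -1}
    - {"tx": 0,"ty": 0,"tz": 0,"roll": 0,"jaw": -1}

```text
time_s: 28.75
tool_pos: [0.463, -0.3145, 0.0147]
orientation: [-0.525, 0.851, -0.001, 0.001]
wrist_force: [-0.9, 0.3, 6.2]
opening: 0.346
finger_force: 40.5
```

Request:
apply_moves:
  deltas:
    - {"tx": 0,"ty": 0,"tz": -0.02,"roll": 0,"jaw": -1}
    - {"tx": 0,"ty": 0,"tz": -0.04,"roll": 0,"jaw": -1}
    - {"tx": 0,"ty": 0,"tz": -0.04,"roll": 7.7,"jaw": -1}
    - {"tx": 0,"ty": 0,"tz": -0.03,"roll": 7.7,"jaw": -1}
    - {"tx": 0,"ty": 0,"tz": 0,"roll": 7.7,"jaw": -1}
    - {"tx": 0,"ty": 0,"tz": 0,"roll": 7.7,"jaw": -1}
    - {"tx": 0,"ty": 0,"tz": 0,"roll": 7.7,"jaw": -1}
    - {"tx": 0,"ty": 0,"tz": 0,"roll": 7.7,"jaw": -1}
    - {"tx": 0,"ty": 0,"tz": 0,"roll": 7.7,"jaw": -1}
    - {"tx": 0,"ty": 0,"tz": 0,"roll": 7.7,"jaw": -1}

```text
time_s: 29.75
tool_pos: [0.4619, -0.3139, 0.1436]
orientation: [-0.013, 1.0, 0.0, 0.0]
wrist_force: [-0.1, 0.7, -1.5]
opening: 0.343
finger_force: 39.8
```

Request:
apply_moves:
  deltas:
    - {"tx": 0,"ty": 0.045,"tz": 0,"roll": 0,"jaw": -1}
    - {"tx": 0,"ty": 0.045,"tz": 0,"roll": 0,"jaw": -1}
    - {"tx": 0,"ty": 0.045,"tz": 0,"roll": 0,"jaw": -1}
    - {"tx": 0,"ty": 0.045,"tz": 0,"roll": 0,"jaw": -1}
    - {"tx": 0,"ty": 0.045,"tz": 0,"roll": 0,"jaw": -1}
    - {"tx": 0,"ty": 0.045,"tz": 0,"roll": 0,"jaw": -1}
    - {"tx": 0,"ty": 0.045,"tz": 0,"roll": 0,"jaw": -1}
    - {"tx": 0,"ty": 0.045,"tz": 0,"roll": 0,"jaw": -1}
    - {"tx": 0,"ty": 0.045,"tz": 0,"roll": 0,"jaw": -1}
    - {"tx": 0,"ty": 0.045,"tz": 0,"roll": 0,"jaw": -1}

```text
time_s: 30.75
tool_pos: [0.4478, 0.1377, 0.1437]
orientation: [-0.016, 1.0, 0.0, 0.0]
wrist_force: [0.7, -1.0, -2.1]
opening: 0.346
finger_force: 40.0
```

Request:
apply_moves:
  deltas:
    - {"tx": 0,"ty": 0.045,"tz": 0,"roll": 0,"jaw": -1}
    - {"tx": 0,"ty": 0.045,"tz": 0,"roll": 0,"jaw": -1}
    - {"tx": 0,"ty": 0.045,"tz": 0,"roll": 0,"jaw": -1}
    - {"tx": 0,"ty": 0.045,"tz": 0,"roll": 0,"jaw": -1}
    - {"tx": 0,"ty": 0,"tz": 0,"roll": 0,"jaw": -1}
    - {"tx": 0,"ty": 0,"tz": 0,"roll": 0,"jaw": -1}
    - {"tx": 0,"ty": 0,"tz": 0,"roll": 0,"jaw": -1}

```text
time_s: 31.45
tool_pos: [0.4426, 0.314, 0.1432]
orientation: [-0.015, 1.0, -0.001, -0.0]
wrist_force: [0.9, -1.0, -1.4]
opening: 0.347
finger_force: 40.1
```

```bash
python3 - <<'E'
from h import *
s=state(); M=R.from_quat(s['orientation']).as_matrix()
print(s['tool_pos'],np.degrees(np.arctan2(M[1,1],M[0,1])),s['qpos'].round(2),s['opening'])
print('delta tool',(M.T@(np.array([.4530,.3172,.0185])-s['tool_pos'])).round(4))
E
```

```text
[0.44255708 0.31398519 0.14323979] 91.70582523019007 [-0.54  0.72 -0.26  1.89  0.32  0.57  0.58] 0.34663815602955733
delta tool [-0.0106  0.0031  0.1247]
```

Request:
apply_moves:
  deltas:
    - {"tx": -0.0105,"ty": 0.003,"tz": 0,"roll": 0,"jaw": -1}
    - {"tx": 0,"ty": 0,"tz": 0.03,"roll": 0,"jaw": -1}
    - {"tx": 0,"ty": 0,"tz": 0.03,"roll": 0,"jaw": -1}
    - {"tx": 0,"ty": 0,"tz": 0.025,"roll": 0,"jaw": -1}
    - {"tx": 0,"ty": 0,"tz": 0,"roll": 0,"jaw": -1}
    - {"tx": 0,"ty": 0,"tz": 0,"roll": 0,"jaw": -1}
    - {"tx": 0,"ty": 0,"tz": 0,"roll": 0,"jaw": -1}

```text
time_s: 32.15
tool_pos: [0.454, 0.319, 0.0597]
orientation: [-0.015, 1.0, 0.001, 0.001]
wrist_force: [0.0, 0.4, -1.8]
opening: 0.342
finger_force: 40.1
```

Request:
apply_moves:
  deltas:
    - {"tx": 0.001,"ty": -0.002,"tz": 0.018,"roll": 0,"jaw": -1}
    - {"tx": 0,"ty": 0,"tz": 0.015,"roll": 0,"jaw": -1}
    - {"tx": 0,"ty": 0,"tz": 0.008,"roll": 0,"jaw": -1}
    - {"tx": 0,"ty": 0,"tz": 0,"roll": 0,"jaw": -1}
    - {"tx": 0,"ty": 0,"tz": 0,"roll": 0,"jaw": -1}
    - {"tx": 0,"ty": 0,"tz": 0,"roll": 0,"jaw": 0.1}
    - {"tx": 0,"ty": 0,"tz": 0,"roll": 0,"jaw": 0.1}
    - {"tx": 0,"ty": 0,"tz": 0,"roll": 0,"jaw": 0.1}
    - {"tx": 0,"ty": 0,"tz": -0.02,"roll": 0,"jaw": 0.1}
    - {"tx": 0,"ty": 0,"tz": -0.03,"roll": 0,"jaw": 0.1}

```text
time_s: 33.15
tool_pos: [0.451, 0.3162, 0.0666]
orientation: [-0.016, 1.0, -0.001, -0.001]
wrist_force: [0.7, 0.4, 0.5]
opening: 0.547
finger_force: 0.0
```

Request:
apply_moves:
  deltas:
    - {"tx": 0,"ty": 0,"tz": -0.04,"roll": 0,"jaw": 0.1}
    - {"tx": 0,"ty": 0,"tz": -0.04,"roll": 0,"jaw": 0.1}
    - {"tx": 0,"ty": -0.04,"tz": -0.02,"roll": 0,"jaw": 0.1}
    - {"tx": 0,"ty": -0.04,"tz": -0.02,"roll": 0,"jaw": 0.1}
    - {"tx": 0,"ty": -0.04,"tz": 0,"roll": 0,"jaw": 0.1}
    - {"tx": 0,"ty": -0.04,"tz": 0,"roll": 0,"jaw": 0.1}
    - {"tx": 0,"ty": -0.04,"tz": 0,"roll": 0,"jaw": 0.1}
    - {"tx": 0,"ty": -0.04,"tz": 0,"roll": 0,"jaw": 0.1}
    - {"tx": 0,"ty": 0,"tz": 0,"roll": 0,"jaw": 0.1}
    - {"tx": 0,"ty": 0,"tz": 0,"roll": 0,"jaw": 0.1}

```text
time_s: 34.15
tool_pos: [0.4597, 0.0762, 0.1875]
orientation: [-0.014, 1.0, 0.0, 0.0]
wrist_force: [-0.2, 0.7, -0.0]
opening: 0.552
finger_force: 0.0
```

```bash
python3 - <<'E'
from h import *
s=state(); print(s['tool_pos'],s['joint_vel'].round(3))
im,d=snap('side','pics/side3.png')
im,d=snap('top','pics/top3.png'); P=cloud('top',d)
tops(P,d,.080,.004,60);tops(P,d,.050,.006,60);tops(P,d,.026,.004,60)
E
```

```text
[0.45967355 0.07620903 0.18747348] [-0.045  0.006 -0.033 -0.018 -0.004 -0.007 -0.002]
0.08 346 [ 713.  -509.8] [299.7   5.1] 5.4
0.08 207 [589.5 320.6] [31.1 30.7] 84.9
0.05 461 [ 712.  -509.8] [299.6   8.6] 6.7
0.05 107 [ 726.2 -386.6] [57.  28.1] 36.2
0.05 128 [ 658.2 -108.4] [33.6 33. ] 28.7
0.05 114 [573.6  98.3] [23.3 23.6] 88.8
0.05 95 [517.8  86. ] [41.6 13.4] 42.0
0.026 268 [ 713. -510.] [299.2   4.6] 5.7
0.026 391 [457.7 -97.6] [44.  44.9] 0.3
```

View pics/side3.png

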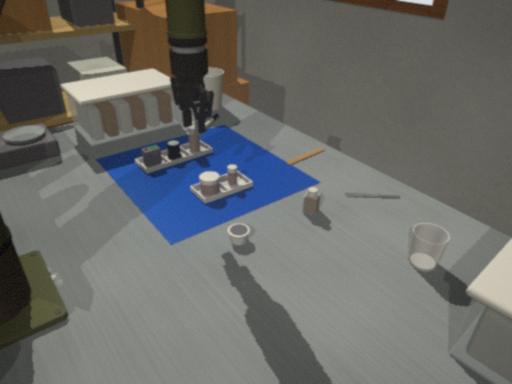

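View pics/top3.png

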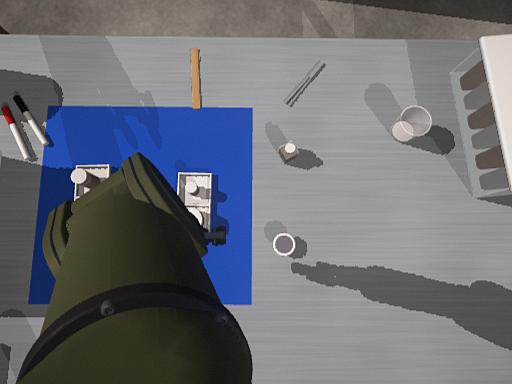

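The side view shows all five items upright in their pockets: meter (151,156), loupe (173,150), tall bottle (195,138), jar (209,183) and vial (232,174). The arm hides the meter from above, so I'll move aside and check it.

Request:
apply_moves:
  deltas:
    - {"tx": 0,"ty": -0.04,"tz": -0.02,"roll": 0,"jaw": 0.1}
    - {"tx": 0,"ty": -0.045,"tz": 0,"roll": 0,"jaw": 0.1}
    - {"tx": 0,"ty": -0.045,"tz": 0,"roll": 0,"jaw": 0.1}
    - {"tx": 0,"ty": -0.045,"tz": 0,"roll": 0,"jaw": 0.1}
    - {"tx": 0,"ty": -0.045,"tz": 0,"roll": 0,"jaw": 0.1}
    - {"tx": 0,"ty": -0.045,"tz": 0,"roll": 0,"jaw": 0.1}
    - {"tx": 0,"ty": -0.045,"tz": 0,"roll": 0,"jaw": 0.1}
    - {"tx": 0,"ty": 0,"tz": 0,"roll": 0,"jaw": 0.1}
    - {"tx": 0,"ty": 0,"tz": 0,"roll": 0,"jaw": 0.1}
    - {"tx": 0,"ty": 0,"tz": 0,"roll": 0,"jaw": 0.1}

```text
time_s: 35.25
tool_pos: [0.4699, -0.2302, 0.2073]
orientation: [-0.017, 1.0, 0.001, 0.0]
wrist_force: [0.6, 0.6, -0.5]
opening: 0.55
finger_force: 0.0
```

```bash
python3 - <<'E'
from h import *
im,d=snap('top'); P=cloud('top',d)
tops(P,d,.051,.006,60)
for x,y in((.453,.317),(.522,.319),(.59,.3205),(.507,.099),(.574,.0985)):
    m=(np.hypot(P[...,0]-x,P[...,1]-y)<.01)&(d>0); print(x,y,np.median(P[m][:,2]) if m.any() else None)
E
```

```text
0.051 328 [ 754.3 -505.8] [213.3   4.3] 5.9
0.051 107 [ 726.5 -386.2] [56.9 27.6] 38.9
0.051 83 [ 657.4 -108.5] [32.1 31.2] 25.8
0.051 116 [573.9  98.7] [23.6 23.3] 88.1
0.051 227 [522.1 318.9] [34.1 34. ] 56.3
0.051 441 [507.   99.2] [47.7 48. ] 1.3
0.051 341 [451.7 317.2] [44.9 30.3] 2.3
0.453 0.317 0.05109733568070851
0.522 0.319 0.04764997007409927
0.59 0.3205 0.08068930211710601
0.507 0.099 0.04768203269380922
0.574 0.0985 0.05289033780285357
```

All five sit at the right heights and within 4 mm of their pocket centres.

```bash
python3 -c "from rig import hand_in; print(hand_in())"
```

```text
the job is handed in; nothing more can be done
None
```

Both kits are made up and the job is handed in: all five items measured within about 4 mm of their pocket centres and at the right height, and the square bottle and tub stand where they were; the hand-in returned no verdict.

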